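# Pull two worn battery modules from a push-to-release dock

## Robot

A 6-joint arm with a two-finger parallel gripper is mounted at the origin on a cart in front of the work surface, level with it; the furniture and walls round the work are solid. World frame = base frame: x ahead of the robot, y to its left, z up, the work surface at z = 0. Lengths are in m, angles in degrees, forces in N, time in s.
With the tool pointing down it reaches from about 0.325 to 0.85 m from the base axis. Payload 15.5 kg.
Tool frame: the origin (TCP) lies at the very end of the fingers, on their centre line; the grasp point (between the pads) lies arm.grip_depth behind it (arm.grip_depth is the distance from the TCP to the grasp point, in m); z points along the fingers, y is the direction in which the jaws open and shut (so a half turn about z gives the same grasp; the last joint's range is limited). The gripper opens to 91 mm and grips with 3 to 60 N. Pads are 32 mm wide; open, the fingers measure 118 mm over their backs; the gripper's body (76 mm by 178 mm) begins 60 mm behind the grasp point.
Start: joints at [-75.888, 28.281, 77.091, -0, 74.628, -5.472], TCP at [0.209, -0.589, 0.214] pointing down, gripper open.
Joint ranges: [-166.48, 166.48], [-47.26, 123.95], [12.59, 153.08], [-70.14, 250.14], [6.76, 159.57], [-176.63, 176.63]. Speed limits (degrees/s): [108.29, 108.29, 147.25, 172.46, 172.46, 172.46].

## Interface

Orientations are given as a 3x3 rotation matrix whose columns are the frame's x, y, z axes.
In Python, from rig import arm gives the robot as it stands. Calls block until the motion is done:
- arm.move_to(position, orientation): joint-space move of the TCP to a pose.
- arm.move_l(position, orientation=None, feed=0.15): straight line of the TCP; orientation=None keeps the orientation; feed is the mean speed in m/s.
- arm.move_joints(angles): joint-space move.
- arm.grip(opening): finger opening in m; the grip force is fixed at half the most; returns when the fingers have stopped.
- arm.sleep(seconds).
- arm.solve_ik(position, orientation): joint angles nearest the present ones, or None.
- arm.snapshot(name): name is "side" or "top"; returns the picture (400x640x3 uint8, red, green, blue); there is no depth.
- arm.get_calibration(name): a dict with "intrinsics" (3x3 intrinsics, pixels), "cam_to_world" (4x4, takes a point from camera to world coordinates). Camera axes: x right, y down, z forward; pixel columns grow to the right and rows downward; lengths in m; the calibration is good to about 2 mm. A picture is of the moment at which its call begins. get_calibration takes no time and is no camera call.
A pose or a line that the arm cannot do raises arm.Unreachable and nothing moves.
- arm.sign_off(): hands the job in, once; it reports no verdict.
Readings, each from a call of its own:
- arm.current_t(): time.
- arm.current_joint_positions(): joint angles.
- arm.current_dq(): joint speeds.
- arm.current_tau(): joint torques, N m.
- arm.current_ee_pos(): TCP position.
- arm.current_tool_rot(): TCP orientation.
- arm.current_force(): force on the tool from outside, world axes, zero at the start.
- arm.current_torque(): the same for the moment, N m.
- arm.current_width(): finger opening in m.
Only numpy, scipy, OpenCV 4.12 (cv2) and the standard library are available. Lean on these libraries where they do the work, as an engineer would, in place of code of your own. Each camera call takes 0.05 s, during which the arm holds its last target.

## Task

The two battery modules with red caps in the charging dock are worn out. Push each one in until its catch lets go and it springs out, pull it free, and set it down gently, standing upright in an empty cell of the blue crate, one module to a cell. Leave the green-capped module latched in the dock, and do not shift the tin in the crate or the oil can and the grease tin that stand nearby.

Things in the scene. Friction and masses are not known exactly. Their poses are not given: they have to be found in the camera images.
- red_a_center (a point): Centre of a square battery module with a red cap, 40 x 40 x 120 mm, 0.25 kg, with flat top and base; z runs along it from base to cap (60 mm either way), x and y are square to its sides. Starts latched, 70 mm deep in one of the three dock bays, top 50 mm out of the block's face, tilted 25 degrees with the bay.
- red_b_center (a point): Centre of a square battery module with a red cap, 40 x 40 x 120 mm, 0.25 kg, with flat top and base; z runs along it from base to cap (60 mm either way), x and y are square to its sides. Starts latched, 70 mm deep in one of the three dock bays, top 50 mm out of the block's face, tilted 25 degrees with the bay.
- green_center (a point): Centre of a square battery module with a green cap, 40 x 40 x 120 mm, 0.25 kg, with flat top and base; z runs along it from base to cap (60 mm either way), x and y are square to its sides. Starts latched, 70 mm deep in one of the three dock bays, top 50 mm out of the block's face, tilted 25 degrees with the bay. This one must stay latched.
- dock_block: Tilted grey block of the fixed charging dock. Origin: centre of the middle bay's mouth, 105 mm above the bench, on the flat upper face. z points out of the bays (25 degrees off vertical, leaning to the robot's side), y along the row, x up the face, away from the robot. Bays: 42.5 mm square shafts at y = +64, 0, -64 mm. The dock reaches 38 mm in front, 75 mm behind, 113 mm to each side, seen from above.
- dock: The whole dock; origin on the bench right below the block's origin, z up. How its catches work: pushing a latched module 6 to 10 mm deeper along the bay (8 to 14 N; hard stop at 12 mm) frees its catch for good; when let go, a damped spring lifts it within a second or so to 39 mm deep (top 81 mm out of the block's face), where it stays till pulled out along the bay. Latched, it cannot be pulled out.
- crate: Blue open crate fixed on the bench, 88 (x) x 252 (y) x 45 mm high, walls 6 mm, with three cells of 76 x 76 mm in a row along its y axis, centred at y = +82, 0 and -82 mm; inner floor 6 mm above the bench. Origin at the centre of its underside, z up.
- pad_a: Round black rubber pad, 66 mm across, 3 mm thick, lying on the floor of an empty cell and marking its centre; origin at the centre of its underside (top is 9 mm above the bench).
- pad_b: The same kind of pad, in the other empty cell.
- rivet_tin: Blue and white round tin, 61 mm across, 37 mm high, standing in the third cell of the crate; origin at the centre of its underside. Not to be moved.
- oil_can: Copper-coloured oil can standing on the bench in front of the dock: body 68 mm across and 85 mm high, with a thin bent spout up to 177 mm high that leans over towards its own -y (footprint 68 x 96 mm in all); origin on its underside, the middle of that footprint. Not to be moved.
- grease_tin: Red and white round tin, 69 mm across, 61 mm high, on the bench in front of the dock; origin at the centre of its underside. Not to be moved.

How it is judged:
By the outcome, as a careful person would: the job done as asked, in the order asked, and still so for the second after the job is handed in, with the robot touching nothing.
It also fails if it takes over 72 s, if anything falls off the work surface, if the arm or the gripper's body presses on something with over 40 N, if the wrist force passes 120 N, or if a joint passes its speed limit or range.

## Working session

There is one attempt and no reset: what is moved stays moved. The work goes in short steps, each a Python script; the robot and the scene stay as the last script left them, time stands still between calls to the robot, and variables do not carry over. Pictures are saved under pics/ and viewed, and the job is handed in when it is done.

```bash
mkdir -p pics; ls
python3 - <<'E'
from rig import arm
import cv2,numpy as np
print(arm.current_t(),arm.grip_depth)
for n in("side","top"):
    im=arm.snapshot(n);cv2.imwrite(f"pics/{n}0.png",im[:,:,::-1])
    c=arm.get_calibration(n);print(n,np.round(c["intrinsics"],2),np.round(c["cam_to_world"],4))
E
```

```text
pics
0.0 0.0188
side [[383.27   0.   323.06]
 [  0.   383.27 203.79]
 [  0.     0.     1.  ]] [[-0.999  -0.0406  0.0181  0.488 ]
 [-0.0377  0.5565 -0.83    0.7251]
 [ 0.0236 -0.8298 -0.5575  0.579 ]
 [ 0.      0.      0.      1.    ]]
top [[508.63   0.   310.75]
 [  0.   508.63 196.73]
 [  0.     0.     1.  ]] [[-3.9320e-01 -7.7810e-01  4.8990e-01 -1.8530e-01]
 [-9.1950e-01  3.3200e-01 -2.1050e-01  3.0550e-01]
 [ 1.1000e-03 -5.3320e-01 -8.4600e-01  1.3242e+00]
 [ 0.0000e+00  0.0000e+00  0.0000e+00  1.0000e+00]]
```

View pics/side0.png

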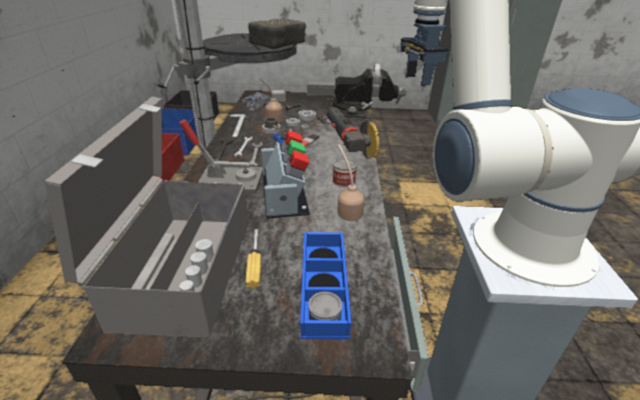

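View pics/top0.png

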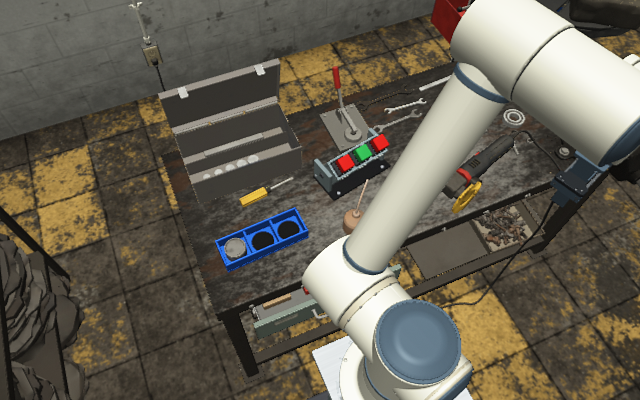

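Run:
```python
import cv2,numpy as np
s=cv2.imread("pics/side0.png");t=cv2.imread("pics/top0.png")
cv2.imwrite("pics/s_dock.png",cv2.resize(s[110:230,250:390],None,fx=5,fy=5,interpolation=cv2.INTER_CUBIC))
cv2.imwrite("pics/t_dock.png",cv2.resize(t[115:275,210:400],None,fx=4,fy=3.7,interpolation=cv2.INTER_CUBIC))
```

```text
(no output)
```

View pics/s_dock.png

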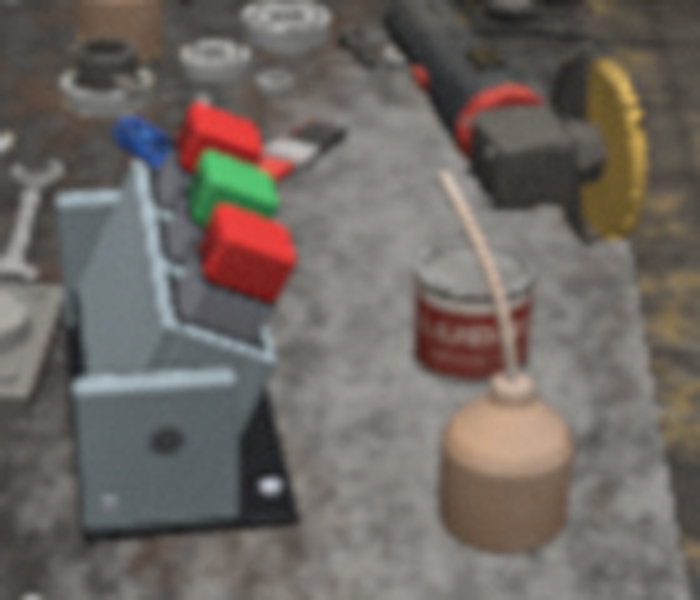

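View pics/t_dock.png

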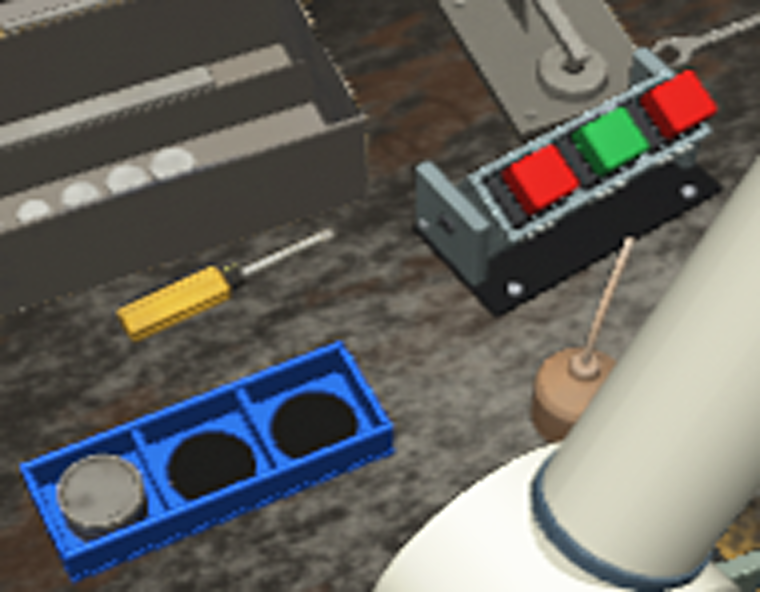

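```bash
cat > h.py <<'E'
import cv2,numpy as np
from rig import arm
def ray(n,px):
    c=arm.get_calibration(n);K=np.array(c["intrinsics"]);T=np.array(c["cam_to_world"])
    d=T[:3,:3]@np.linalg.solve(K,[px[0],px[1],1.]);return T[:3,3],d
def onplane(n,px,z):
    o,d=ray(n,px);return o+d*(z-o[2])/d[2]
def tri(p1,p2):
    o1,d1=ray("side",p1);o2,d2=ray("top",p2)
    s=np.linalg.lstsq(np.c_[d1,-d2],o2-o1,rcond=None)[0]
    a,b=o1+d1*s[0],o2+d2*s[1];return (a+b)/2,np.linalg.norm(a-b)
def proj(n,X):
    c=arm.get_calibration(n);K=np.array(c["intrinsics"]);T=np.linalg.inv(np.array(c["cam_to_world"]))
    p=K@(T[:3,:3]@np.asarray(X)+T[:3,3]);return p[:2]/p[2]
E
python3 - <<'E'
from h import *
for n,(r0,r1,c0,c1) in dict(side=(125,175,275,320),top=(125,180,325,400)).items():
    im=cv2.imread(f"pics/{n}0.png");hsv=cv2.cvtColor(im,cv2.COLOR_BGR2HSV)
    H,S,V=cv2.split(hsv)
    for col,m in dict(r=((H<8)|(H>172)),g=((H>50)&(H<75))).items():
        m=(m&(S>150)&(V>60)).astype(np.uint8)
        z=np.zeros_like(m);z[r0:r1,c0:c1]=m[r0:r1,c0:c1]
        k,l,st,ce=cv2.connectedComponentsWithStats(z)
        for i in range(1,k):
            if st[i,4]<30: continue
            v=V[l==i];th,_=cv2.threshold(v.reshape(-1,1),0,255,cv2.THRESH_OTSU)
            b=((l==i)&(V>th))
            ys,xs=np.nonzero(b)
            print(n,col,st[i],ce[i].round(1),"otsu",th,np.percentile(v,[5,25,50,75,95]),"bright n,c",len(xs),xs.mean().round(2),ys.mean().round(2),onplane(n,(xs.mean(),ys.mean()),.1503).round(4))
            
for n in("side","top"):
    im=cv2.imread(f"pics/{n}0.png");H,S,V=cv2.split(cv2.cvtColor(im,cv2.COLOR_BGR2HSV))
    m=((H>105)&(H<125)&(S>150)&(V>60)).astype(np.uint8)
    k,l,st,ce=cv2.connectedComponentsWithStats(m);i=1+st[1:,4].argmax();print(n,"blue",st[i])
    c=cv2.findContours((l==i).astype(np.uint8),cv2.RETR_CCOMP,cv2.CHAIN_APPROX_NONE)
    cs=max(c[0],key=cv2.contourArea);print(cv2.approxPolyDP(cs,4,True)[:,0].tolist())
    x,y,w,h=st[i][:4];sub=np.zeros_like(m);d=(V<35).astype(np.uint8);sub[y:y+h,x:x+w]=d[y:y+h,x:x+w]
    k,l,st,ce=cv2.connectedComponentsWithStats(sub)
    for j in range(1,k):
        if st[j,4]>80: print("pad",st[j],ce[j],onplane(n,ce[j],.009).round(4))
for n in("side","top"):
    im=cv2.imread(f"pics/{n}0.png");r=(225,345,290,360) if n=="side" else (200,275,210,315)
    cv2.imwrite(f"pics/{n}_crate.png",cv2.resize(im[r[0]:r[1],r[2]:r[3]],None,fx=5 if n=="side" else 7,fy=5 if n=="side" else 7,interpolation=cv2.INTER_CUBIC))
E
```

```text
side r [286 131  22  15 145] [294.  137.2] otsu 181.0 [117.6 147.  194.  228.  232. ] bright n,c 81 295.68 135.98 [ 0.5885 -0.2374  0.1503]
side r [290 151  19  19 252] [298.8 160. ] otsu 171.0 [107.   125.   148.5  223.25 232.  ] bright n,c 102 300.15 156.13 [ 0.566  -0.1187  0.1503]
top r [370 134  19  18 213] [379.3 142.6] otsu 165.0 [ 94. 140. 233. 235. 240.] bright n,c 153 380.33 141.66 [ 0.5897 -0.249   0.1503]
top r [336 154  19  19 218] [344.7 162.9] otsu 167.0 [ 95.85 166.25 234.   236.   240.  ] bright n,c 162 345.52 162.01 [ 0.5631 -0.1238  0.1503]
top g [353 144  19  18 205] [362.1 152.7] otsu 139.0 [ 76. 139. 193. 197. 201.] bright n,c 153 363.26 151.66 [ 0.5764 -0.1867  0.1503]
side blue [ 300  232   51  107 3367]
[[305, 233], [301, 337], [348, 338], [342, 234]]
top blue [ 215  207   93   65 2061]
[[295, 207], [215, 240], [227, 270], [306, 238]]
pad [278 222  21  17 249] [287.63855422 229.10441767] [0.4995 0.0849 0.009 ]
pad [253 232  21  18 260] [262.12307692 239.96923077] [0.4953 0.1662 0.009 ]
```

View pics/side_crate.png

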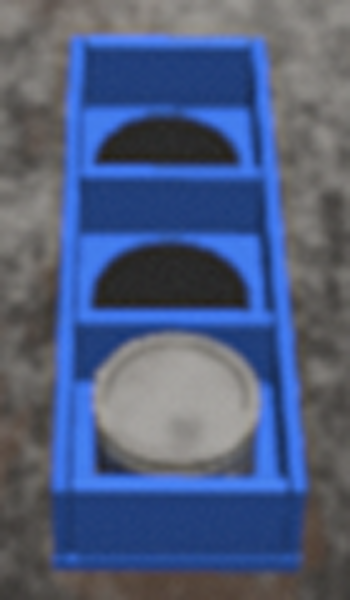

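View pics/top_crate.png

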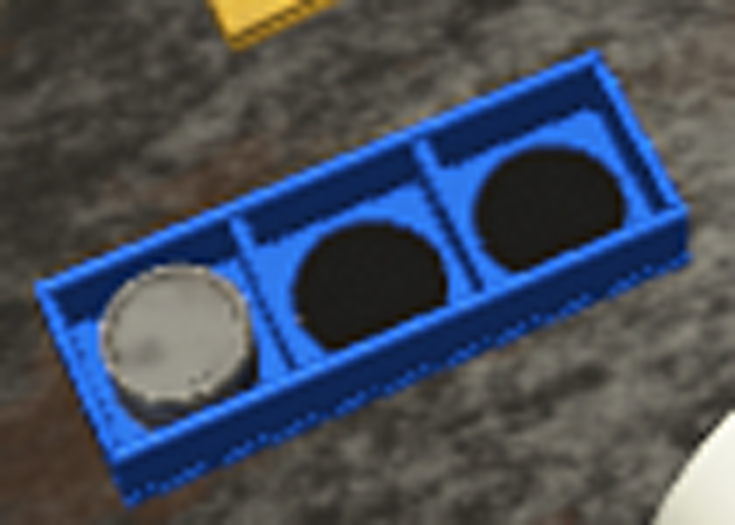

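Run:
```python
from h import *
cv=lambda o,s,p:((p[0]+.5)/s-.5+o[0],(p[1]+.5)/s-.5+o[1])
T=[cv((210,200),7,p) for p in[(40,285),(598,52),(688,210),(118,458)]]
S=[cv((290,225),5,p) for p in[(72,38),(265,38),(304,491),(54,491)]]
t=np.array([onplane("top",p,.045) for p in T]);s=np.array([onplane("side",p,.045) for p in S])
print("crate top corners\n",t.round(4),t.mean(0).round(4));print("side\n",s.round(4),s.mean(0).round(4))
for q in(t,s):print([np.linalg.norm(q[i]-q[(i+1)%4]).round(4) for i in range(4)])
print("tip",tri((338.6,144.6),(366.8,179.8)))
print("neck",tri((352.2,187),(356,206)))
b=onplane("side",(350.5,212),.03);print("can approx",b)
print("grease top c",onplane("side",cv((250,110),5,(475,277)),.061))
# tin top
print("tin",onplane("top",cv((210,200),7,(177,330)),.043))
for n in("side","top"):
  for X in [(.5897,-.249,.1503),(.5764,-.1867,.1503),(.5631,-.1238,.1503)]: print(n,proj(n,X).round(1))
```

```text
crate top corners
 [[0.5275 0.2918 0.045 ]
 [0.5407 0.0437 0.045 ]
 [0.4566 0.0384 0.045 ]
 [0.4427 0.2866 0.045 ]] [0.4919 0.1651 0.045 ]
side
 [[0.5438 0.0476 0.045 ]
 [0.457  0.0417 0.045 ]
 [0.4448 0.2919 0.045 ]
 [0.5302 0.2968 0.045 ]] [0.494  0.1695 0.045 ]
[np.float64(0.2485), np.float64(0.0843), np.float64(0.2487), np.float64(0.085)]
[np.float64(0.087), np.float64(0.2506), np.float64(0.0855), np.float64(0.2496)]
tip (array([ 0.47218936, -0.14374337,  0.17290214]), np.float64(0.0013090627705848177))
neck (array([ 0.44213947, -0.10353501,  0.08478301]), np.float64(0.0209930680195494))
can approx [ 0.43602406 -0.0605181   0.03      ]
grease top c [ 0.45076133 -0.24958756  0.061     ]
tin [0.48773823 0.24746067 0.043     ]
side [295.6 134.2]
side [298.4 144.1]
side [301.5 155.2]
top [380.3 141.7]
top [363.2 151.7]
top [345.5 162. ]
```

```bash
cat >> h.py <<'E'
D=np.radians
yaw=np.arctan2(.0266,.1252)
xh=np.array([np.cos(yaw),np.sin(yaw),0]);yd=np.array([-np.sin(yaw),np.cos(yaw),0]);Z=np.array([0,0,1.])
bz=np.cos(D(25))*Z-np.sin(D(25))*xh
def Rt(z,y):
    return np.c_[np.cross(y,z),y,z]
cap={"A":np.array([.564,-.1215,.1503]),"B":np.array([.5902,-.2468,.1503])}
mouth={k:v-.05*bz for k,v in cap.items()}
cy=D(3.1);ycr=np.array([-np.sin(cy),np.cos(cy),0])
cell={"A":np.array([.493,.167,.009]),"B":np.array([.493,.167,.009])-.082*ycr}
E
python3 - <<'E'
from h import *
for sg in(1,-1):
  for k in "AB":
    for d in(.04,.052,.15,.2):
        q=arm.solve_ik(mouth[k]+d*bz,Rt(-bz,sg*yd));print(sg,k,d,None if q is None else np.round(q,0))
    for z in(.08,.25):
        q=arm.solve_ik(cell[k]+[0,0,z],Rt(-Z,sg*ycr));print(sg,k,"cell",z,None if q is None else np.round(q,0))
E
```

```text
1 A 0.04 [ -27.   23.  108.   30.   32. -153.]
1 A 0.052 [ -28.   22.  108.   29.   34. -152.]
1 A 0.15 [ -32.   11.  106.   24.   47. -147.]
1 A 0.2 [ -34.    7.  104.   22.   54. -146.]
1 A cell 0.08 [ 12.  29. 100.  -0.  51. -81.]
1 A cell 0.25 [ 12.  17.  88.  -0.  75. -81.]
1 B 0.04 [ -38.   28.   98.   30.   41. -160.]
1 B 0.052 [ -39.   27.   98.   29.   42. -160.]
1 B 0.15 [ -42.   18.   96.   25.   54. -157.]
1 B 0.2 [ -44.   14.   94.   24.   60. -156.]
1 B cell 0.08 [  3.  29. 102.  -0.  50. -90.]
1 B cell 0.25 [  3.  16.  90.  -0.  74. -90.]
-1 A 0.04 [-27.  23. 108.  30.  32.  27.]
-1 A 0.052 [-28.  22. 108.  29.  34.  28.]
-1 A 0.15 [-32.  11. 106.  24.  47.  33.]
-1 A 0.2 [-34.   7. 104.  22.  54.  34.]
-1 A cell 0.08 [ 12.  29. 100.  -0.  51.  99.]
-1 A cell 0.25 [12. 17. 88. -0. 75. 99.]
-1 B 0.04 [-38.  28.  98.  30.  41.  20.]
-1 B 0.052 [-39.  27.  98.  29.  42.  20.]
-1 B 0.15 [-42.  18.  96.  25.  54.  23.]
-1 B 0.2 [-44.  14.  94.  24.  60.  24.]
-1 B cell 0.08 [  3.  29. 102.  -0.  50.  90.]
-1 B cell 0.25 [ 3. 16. 90. -0. 74. 90.]
```

```bash
cat >> h.py <<'E'
Rd=Rt(-bz,-yd);Rc=Rt(-Z,-ycr)
def push(k):
    arm.grip(0.0)
    arm.move_to(mouth[k]+.12*bz,Rd)
    arm.move_l(mouth[k]+.056*bz,feed=.15)
    f0=np.array(arm.current_force());c=None;log=[]
    d=.056
    while d>.034:
        d-=.001
        arm.move_l(mouth[k]+d*bz,feed=.03)
        f=np.array(arm.current_force())-f0;F=f@bz
        log.append((round(d*1e3),round(float(F),1)))
        if c is None and F>2:c=d
        if c is not None and (c-d>=.0095 or F>28):break
    print("contact",c,log,"lat",(f-F*bz).round(1))
    arm.move_l(mouth[k]+.14*bz,feed=.08)
    print("t",arm.current_t())
E
python3 - <<'E'
from h import *
push("A")
arm.sleep(.3)
for n in("side","top"):cv2.imwrite(f"pics/{n}1.png",arm.snapshot(n)[:,:,::-1])
s=cv2.imread("pics/side1.png");cv2.imwrite("pics/s1c.png",cv2.resize(s[90:230,230:390],None,fx=4,fy=4,interpolation=cv2.INTER_CUBIC))
E
```

```text
contact 0.051 [(55, -0.4), (54, -0.5), (53, -1.1), (52, -0.3), (51, 3.8), (50, 4.0), (49, 5.8), (48, 4.5), (47, 5.6), (46, 7.0), (45, 6.6), (44, 6.5), (43, 7.1), (42, 6.6), (41, 7.2)] lat [-1.6  0.3 -0.7]
t 9.1833
```

View pics/s1c.png

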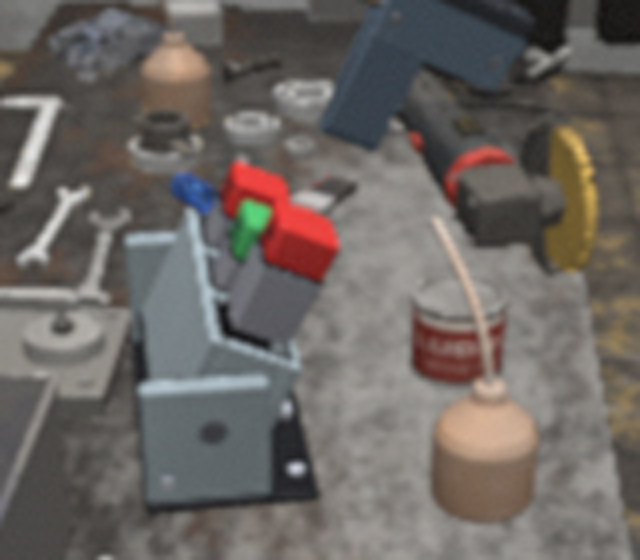

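View pics/top1.png

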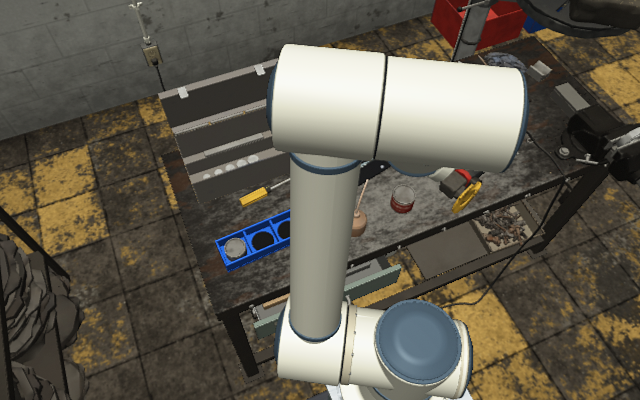

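```bash
cat >> h.py <<'E'
def grasp(k,w=.075,d=.052):
    arm.grip(w)
    arm.move_l(mouth[k]+d*bz,feed=.12)
    f0=np.array(arm.current_force())
    arm.grip(.02)
    print("w",arm.current_width(),"f",(np.array(arm.current_force())-f0).round(1),"t",arm.current_t())
E
python3 - <<'E'
from h import *
print("pred cap centre px",proj("side",mouth["A"]+.081*bz))
grasp("A")
cv2.imwrite("pics/side2.png",arm.snapshot("side")[:,:,::-1])
s=cv2.imread("pics/side2.png");cv2.imwrite("pics/s2c.png",cv2.resize(s[70:220,230:390],None,fx=4,fy=4,interpolation=cv2.INTER_CUBIC))
E
```

```text
pred cap centre px [306.31094811 144.91973435]
w 0.04087499023517771 f [-1.1 -4.5  1.2] t 12.2833
```

View pics/s2c.png

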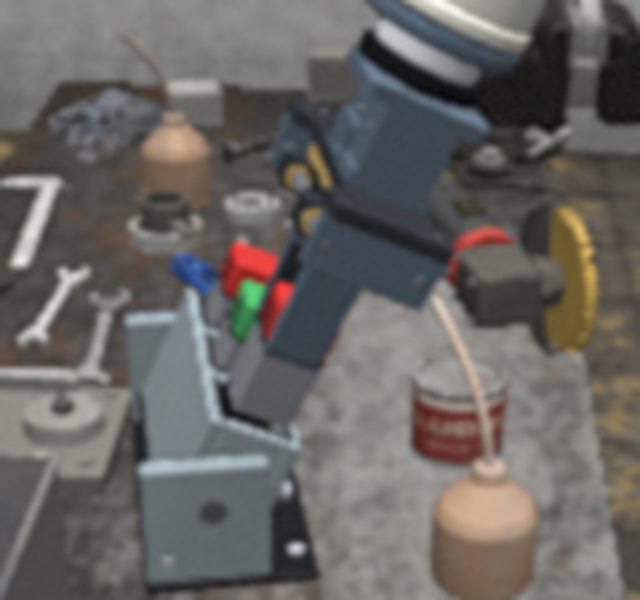

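```bash
cat >> h.py <<'E'
def pull(k,d=.052):
    f0=np.array(arm.current_force());m=[]
    for e in(.02,.04,.065):
        arm.move_l(mouth[k]+(d+e)*bz,feed=.08);m.append((np.array(arm.current_force())-f0).round(1).tolist())
    print(m,arm.current_width())
    P=mouth[k]+(d+.065)*bz
    arm.move_l(P+[0,0,.10],feed=.25)
    arm.move_l(P+[0,0,.13],Rc,feed=.1)
    print("t",arm.current_t(),arm.current_width())
E
python3 - <<'E'
from h import *
pull("A")
cv2.imwrite("pics/side3.png",arm.snapshot("side")[:,:,::-1])
E
```

```text
[[1.3, 2.5, -1.4], [0.2, 4.7, -5.1], [2.0, 4.9, -5.0]] 0.04039652932749452
t 14.8917 0.04032475560244626
```

View pics/side3.png

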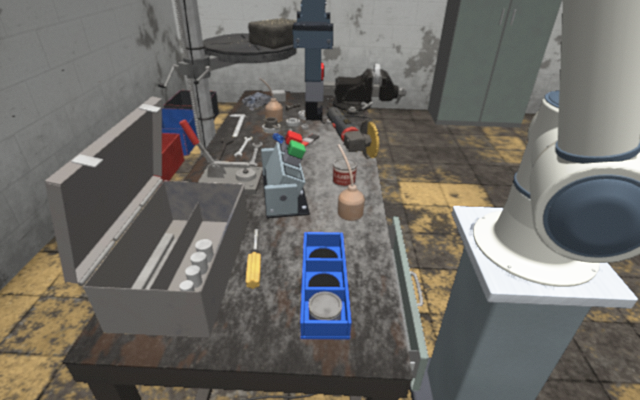

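```bash
cat >> h.py <<'E'
def hover(k):
    arm.move_l(cell[k]+[0,0,.2],Rc,feed=.2)
    arm.move_l(cell[k]+[0,0,.106],Rc,feed=.1)
    print("t",arm.current_t(),arm.current_width())
E
python3 - <<'E'
from h import *
hover("A")
a=[]
for n in("side","top"):
    im=arm.snapshot(n)[:,:,::-1]
    r=(150,350,250,400) if n=="side" else (130,280,200,340)
    a.append(cv2.resize(im[r[0]:r[1],r[2]:r[3]],(390,520 if n=="side" else 418),interpolation=cv2.INTER_CUBIC))
a[1]=cv2.copyMakeBorder(a[1],0,520-418,0,0,cv2.BORDER_CONSTANT)
cv2.imwrite("pics/hov.png",np.hstack(a))
E
```

```text
t 17.8083 0.040219037314335404
```

View pics/hov.png

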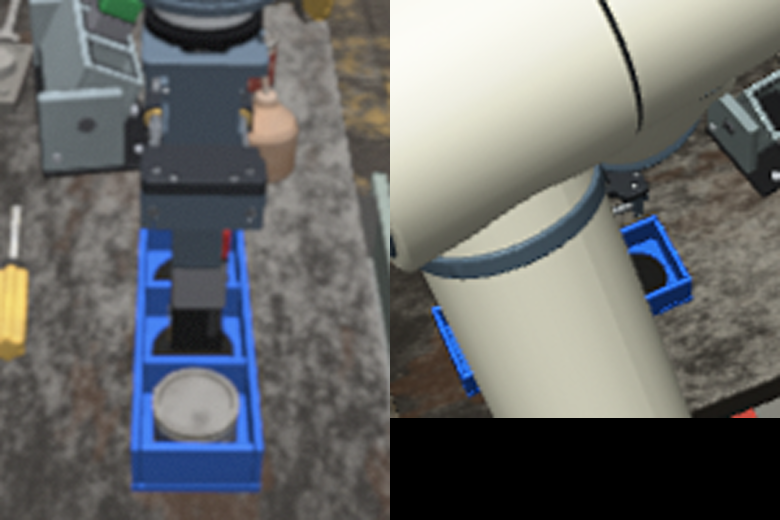

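```bash
cat >> h.py <<'E'
def lower(k):
    f0=np.array(arm.current_force());z=.106;log=[]
    while z>.080:
        z-=.001
        arm.move_l(cell[k]+[0,0,z-.009],Rc,feed=.03) if False else arm.move_l(np.r_[cell[k][:2],z+.009-.0],Rc,feed=.03)
        f=(np.array(arm.current_force())-f0);log.append((round((z+.009)*1e3),round(float(f[2]),1)))
        if f[2]>3:break
    print(log,f.round(1),"t",arm.current_t())
def release(k):
    arm.grip(.060)
    p=np.array(arm.current_ee_pos())
    arm.move_l(p+[0,0,.13],feed=.2)
    print("t",arm.current_t())
E
python3 - <<'E'
from h import *
lower("A")
E
```

```text
[(114, -1.4), (113, -1.1), (112, -1.3), (111, -0.4), (110, -1.0), (109, -1.4), (108, -1.3), (107, -1.8), (106, -2.2), (105, -0.7), (104, -1.3), (103, -0.3), (102, -1.5), (101, -0.8), (100, -0.6), (99, 6.6)] [-0.1 -2.2  6.6] t 21.9083
```

Run:
```python
from h import *
release("A")
arm.move_to(mouth["B"]+.2*bz,Rd)
a=[]
for n in("side","top"):
    im=arm.snapshot(n)[:,:,::-1]
    r=(200,350,270,390) if n=="side" else (100,280,200,400)
    a.append(cv2.resize(im[r[0]:r[1],r[2]:r[3]],None,fx=3,fy=3,interpolation=cv2.INTER_CUBIC)[:450])
a=[cv2.copyMakeBorder(x,0,450-x.shape[0],0,0,cv2.BORDER_CONSTANT) for x in a]
a[1]=a[1][:,:430]
cv2.imwrite("pics/pl1.png",np.hstack(a));print(arm.current_t())
```

```text
t 23.2167
24.9083
```

View pics/pl1.png

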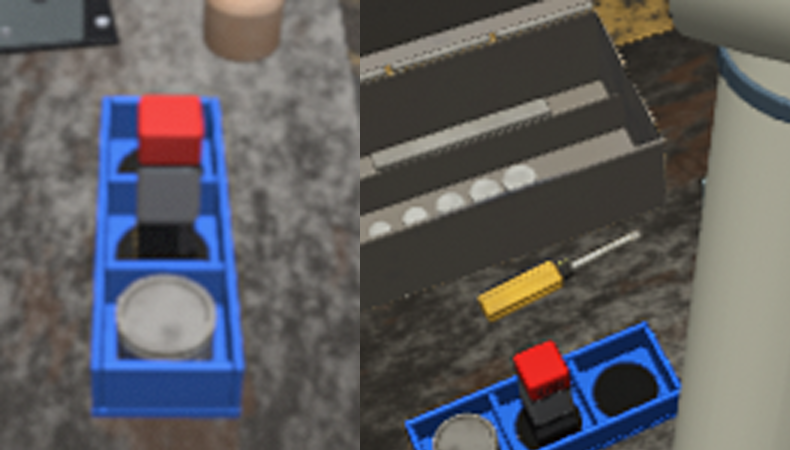

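Run:
```python
from h import *
push("B")
im=arm.snapshot("side")[:,:,::-1];cv2.imwrite("pics/s4c.png",cv2.resize(im[90:230,230:390],None,fx=4,fy=4,interpolation=cv2.INTER_CUBIC))
```

```text
contact 0.051 [(55, -0.6), (54, -0.3), (53, 0.2), (52, -0.4), (51, 2.3), (50, 4.6), (49, 5.5), (48, 5.7), (47, 6.7), (46, 5.9), (45, 5.9), (44, 6.4), (43, 6.4), (42, 6.1), (41, 7.6)] lat [ 0.5 -0.   0.2]
t 32.0083
```

View pics/s4c.png

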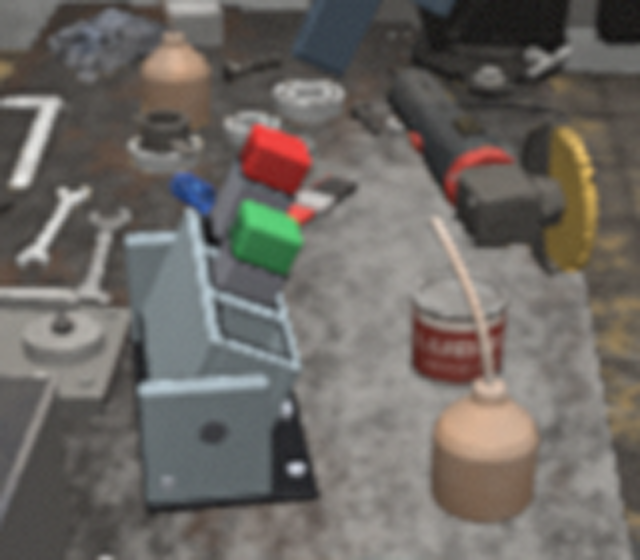

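Run:
```python
from h import *
grasp("B",.062,.054)
pull("B",.054)
hover("B")
a=[]
for n in("side","top"):
    im=arm.snapshot(n)[:,:,::-1]
    r=(100,350,250,400) if n=="side" else (130,280,200,400)
    a.append(cv2.resize(im[r[0]:r[1],r[2]:r[3]],None,fx=2.2,fy=2.2,interpolation=cv2.INTER_CUBIC))
a[1]=cv2.copyMakeBorder(a[1],0,a[0].shape[0]-a[1].shape[0],0,0,cv2.BORDER_CONSTANT)
cv2.imwrite("pics/hov2.png",np.hstack(a))
```

```text
w 0.04010402826770371 f [-2.8 -3.6  2.8] t 34.4167
[[3.4, 1.5, -2.2], [1.6, 5.0, -5.6], [1.9, 4.0, -5.9]] 0.039876466624179
t 36.9417 0.04023524283976533
t 40.025 0.04005782557862417
```

View pics/hov2.png

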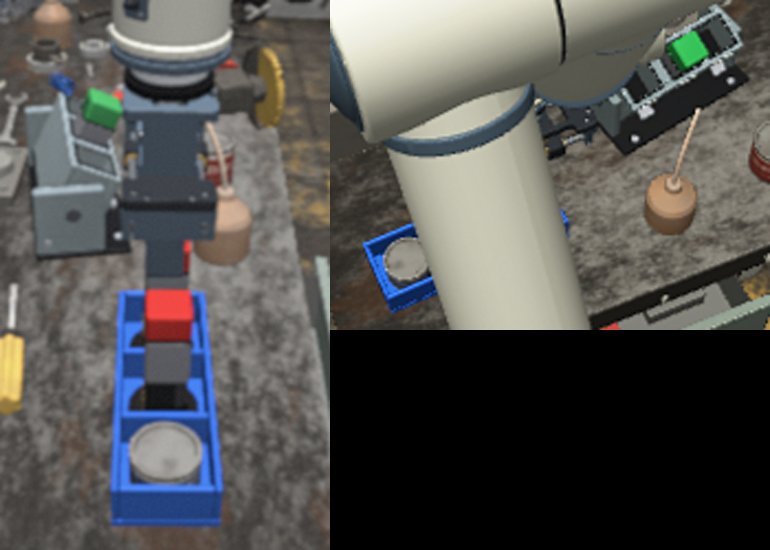

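Run:
```python
from h import *
lower("B");release("B")
arm.move_to([.3,-.45,.3],Rc)
print(arm.current_t())
for n in("side","top"):
    im=arm.snapshot(n)[:,:,::-1];cv2.imwrite(f"pics/{n}9.png",im)
    r=(110,350,240,400) if n=="side" else (110,280,200,420)
    cv2.imwrite(f"pics/{n}9c.png",cv2.resize(im[r[0]:r[1],r[2]:r[3]],None,fx=2.4,fy=2.4,interpolation=cv2.INTER_CUBIC))
```

```text
[(114, 0.5), (113, 1.0), (112, 0.4), (111, -0.4), (110, 0.1), (109, -0.0), (108, 0.4), (107, -0.4), (106, 0.4), (105, -0.2), (104, -0.3), (103, -0.3), (102, 3.2)] [-0.9  1.2  3.2] t 43.375
t 44.6833
46.75
```

View pics/side9c.png

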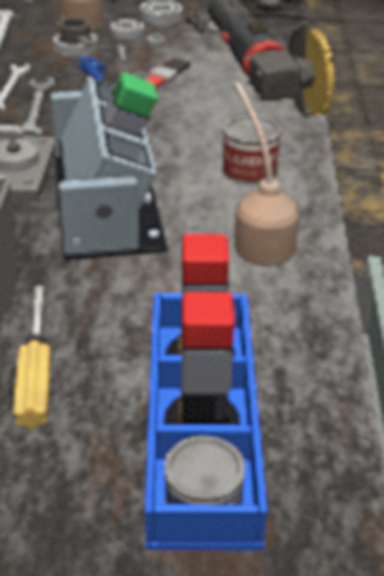

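View pics/top9c.png

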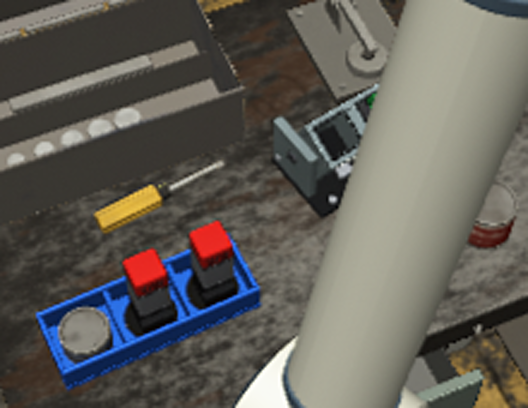

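Run:
```python
from h import *
a=cv2.imread("pics/side0.png",0);b=cv2.imread("pics/side9.png",0)
for k,(r0,r1,c0,c1) in dict(tin=(294,320,305,346),can=(182,222,335,368),spout=(140,185,334,352),grease=(160,186,330,358),green=(140,156,288,306)).items():
    t=a[r0:r1,c0:c1];m=cv2.matchTemplate(b[r0-6:r1+6,c0-6:c1+6],t,cv2.TM_CCOEFF_NORMED);_,v,_,l=cv2.minMaxLoc(m);print(k,round(v,3),l[0]-6,l[1]-6)
arm.sign_off()
```

```text
tin 0.999 0 0
can 0.997 0 0
spout 0.999 0 0
grease 0.999 0 0
green 0.862 0 0
the job is handed in; nothing more can be done
```

Both red-capped modules are out of the dock and standing upright on the pads in the two empty crate cells, one to a cell. I handed the job in at about 47 s, under the 72 s limit.

- **Release and pull:** I pushed each module about 10 mm with the closed fingers, at no more than 8 N measured. Both sprang out, as the pictures after each push showed. I then pulled each one along its bay without resistance.
- **Setting down:** I lowered each one in 1 mm steps until it touched the pad (6.6 N and 3.2 N), then let go and backed off.
- **Crate check:** The last pictures from both cameras show the two modules upright in their cells and the arm clear of everything.
- **Things not to be moved:** Comparing the side view before and after, the crate's tin, the oil can with its spout and the grease tin had not shifted by a whole pixel. The match was 0.997 or better.
- **Green module:** It also showed no shift and still looks latched. Its match was lower (0.86), most likely because the red modules that stood around it in the first picture are gone. In the final top view it was mostly hidden by the arm, so this rests on the side view.
- **Disagreement:** The two cameras differed by about 2 to 5 mm on where the crate and caps were, so I used positions between the two readings.

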